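# Clamp the flow cell in its jig

### The arm

A 7-joint arm with a two-finger parallel gripper is mounted at the origin on the work surface. World frame = base frame: x ahead of the robot, y to its left, z up, the work surface at z = 0. Lengths are in mm, angles in degrees, forces in N, time in s.
With the tool pointing down it reaches from about 425 to 1025 mm from the base axis. Payload 9.4 kg.
Tool frame: the origin (TCP) lies midway between the tips of the shut fingers; the grasp point (between the pads) lies 19 mm behind it; z points along the fingers, y is the line along which they close (so a half turn about z gives the same grasp; the last joint's range is limited). The gripper opens to 93 mm and grips with 3 to 60 N. Pads are 15 mm wide; open, the fingers measure 128 mm over their backs; the gripper's body (75 mm by 188 mm) begins 65 mm behind the grasp point.
Start: joints at [-78.707, 34.337, -0.143, 91.639, 0.103, 54.024, -4.572], TCP at [196.039, 697.992, 218.618] pointing down, gripper open.
Joint ranges: [-147.43, 147.43], [-19.82, 112.94], [-74.19, 73.91], [6.32, 146.72], [-59.91, 239.91], [6.04, 106.73], [-150.56, 150.56]. Speed limits (degrees/s): [127.2, 127.2, 172.46, 172.46, 180, 180, 180].

### API

Orientations are given as [roll, pitch, yaw] about the fixed x, y, z axes, in that order (R = Rz(yaw) Ry(pitch) Rx(roll)).
In Python, from station import bot, cams, close_job gives the robot as it stands.
- The arm moves only by the tool drive_tool, never from a script. Its arguments are lists of equal length, an entry for each row: "slide": the shift along the tool's x, y, z in mm, a list of three; "dr": the turn, a rotation vector about the tool's x, y, z in degrees, a list of three. In form: {"slide": [[x, y, z], ...], "dr": [[wx, wy, wz], ...]}. A call has 1 to 8 rows; each row is the pose to reach, as a shift and turn from the pose commanded when the call began, along the tool's axes at that moment; what a row does not reach only later rows make up. A row lasts 1/10 s, in which the tool goes at most 50 mm and 8.59 degrees, less where a joint would pass 70% of its speed; a pose out of reach is approached as far as the arm can. A call with a gripper value outside its range is refused whole. "gripper" is the opening, from 0 (shut) to 1 (fully open), set as the call begins (left out, the last holds). The fingers move at their own pace and stop on an object; "newtons" is the grip in N (left out, the last holds). Time passes only in rows, so rows that repeat a pose let the fingers close. It gives the time, the measured TCP pose, the force, the opening and the grip force at its end, in the units of the state.
- bot.state(): the state, without advancing time (a new reading comes with each control period).
- cams.get_image(name): name is "scene" or "top"; returns a dict with "image" (384x512x3 uint8, red, green, blue), "vertical_fov" (degrees; the focal length in pixels is half the picture's height over the tangent of half this angle, whatever the lens; pixels are square), "cx", "cy" (the principal point, pixels), "view" (4x4, takes a point from world to camera coordinates). Camera axes: x right, y down, z forward; pixel columns grow to the right and rows downward; lengths in mm; the calibration is good to about 2 mm. A picture is of the moment at which its call begins. There is no depth.
- close_job(): hands the job in; it is judged then, once.
The state is a dict: "time_s": time; "joints": joint angles; "qd": joint speeds; "effort": joint torques, N m; "position": TCP position; "eef_rot": TCP orientation; "wrist_force": force on the tool from outside, world axes, zero at the start; "moment": the same for the moment, N m; "finger_gap": opening from 0.0 (shut) to 1.0 (fully open); "grip_force": force on a finger pad.
Only numpy, scipy, OpenCV 4.12 (cv2) and the standard library are available. Lean on these libraries where they do the work, as an engineer would, in place of code of your own. Each camera call takes 0.05 s, during which the arm holds its last target. There are 200 camera calls.

### The job

Slide the blue flow cell fully home into the corner of the jig and press it there with 10 to 30 N, flush against both dark fences; then swing the red clamp handle down past its dead point and bear down on it at its stop with 10 to 30 N, so that the pad surely holds the cell. Keep each of the two presses up for a good half second, never push the cell, the handle or the jig with more than 30 N, let go, and leave everything else on the bench alone.

Things in the scene. Friction and masses are not known exactly. Their poses are not given: they have to be found in the camera images.
- jig: Clamping jig bolted to the bench: aluminium plate 135 x 225 x 15 mm with a steel toggle clamp and two dark fences. Origin on the bench (15 mm below the plate's upper face) straight under the pivot of the clamp's arm; z up. Plate spans x -82..53, y -75..150 mm. The cell's place is on the +y side of the clamp, the handle on the -y side. Clamp cheeks: x -15..15, y -63..15 mm, up to 82 mm above the bench.
- home (a point): Point on the plate's upper face at jig (0, 85, 15) mm, axes as the jig's: the cell's origin is here when it touches both fences along their length.
- far_fence (a point): Middle of the foot of the far fence's face, at jig (28, 89, 15) mm. The face looks to the jig's -x, spans jig y 57..121 mm, stands 14 mm above the plate; the fence is 10 mm thick.
- clamp_fence (a point): Middle of the foot of the clamp-side fence's face, at jig (-5, 60, 15) mm. The face looks to the jig's +y, spans jig x -38..28 mm, stands 14 mm above the plate; the fence is 8 mm thick.
- cell: Blue flow cell: loose block 56 (x) x 50 (y) x 24 mm, 0.12-0.24 kg; black disc on top where the pad presses; two brass ports, 10 mm across, 8 mm tall, on top at x -20, y +-16 mm. Origin: centre of its underside. Starts flat on the plate, its origin 8-20 mm from home towards the jig's -x and as much towards +y, up to 0.25 rad askew. Its x belongs along the jig's x, ports on the -x side, as it roughly lies.
- handle (a joint): Clamp handle's angle, rad: 0 open (raised, sloping up 1.07 rad above level towards the jig's -y), grows as it swings down and outwards to -y. Pad meets the cell at about 0.70; dead point 0.95; rigid stop 1.07 (handle level). About 1 N at the grip at first, rising to about 7 N near 0.8, none at the dead point; past it the pad's spring carries the handle to the stop and keeps it there. Short of it, it springs back a little.
- handle_hinge (a point): Point on the handle's hinge line, at jig (0, -52, 71) mm; the hinge line runs along the jig's x.
- grip (a point): Point on the axis of the handle's red grip, 95 mm from its hinge. The grip is a round bar 22 mm in diameter, from 51 to 123 mm from the hinge; the shank is 12 mm in diameter.
- pad: Red sprung pad, 20 mm across, on the arm 85 mm from the arm's pivot (jig y 0, z 60 mm). Origin on the arm's centre line, 35 mm from the pad's face. Open: the arm stands upright over the clamp, up to 155 mm above the bench, the pad sticking out 35 mm to the cell's side. Closed (arm level): it presses on the cell's top with 10-16 N. It swings down as the handle does.
- media_bottle: Bystander: clear bottle with a blue cap, 76 mm across, 160 mm tall. Origin: centre of its underside.
- spares_tray: Bystander: white open tray 160 x 120 x 35 mm. Origin: centre of its underside.
- spare_cell: Bystander: a grey spare cell, shaped as the blue one, lying in the white tray. Origin: centre of its underside.
- tube_rack: Bystander: red rack of capped tubes, 200 x 75 mm, 101 mm tall. Origin: centre of its underside.
- tip_box: Bystander: blue box 122 x 82 x 50 mm. Origin: centre of its underside.
- jar: Bystander: amber jar with a black lid, 72 mm across, 85 mm tall. Origin: centre of its underside.
- spanner: Bystander: spanner 150 mm long lying along its x. Origin near the middle of its underside.
- beaker: Bystander: glass beaker, 68 mm across, 90 mm tall. Origin: centre of its underside.
Mind the look-alikes: they are no part of the job. Leave any green or pink look-alike of the cell alone.

How it is judged (in metres and radians):
On the way, in this order (a step that is already met when the one before it is completed fails the run):
1. the cell lies home, flush against both fences, pressed against the jig with more than 10 N, while the clamp is still open (x of cell in the frame of home between -0.002 and 0.002 m and y of cell in the frame of home between -0.002 and 0.002 m and z of cell in the frame of home between -0.003 and 0.003 m and angle between the x axis of cell and the x axis of jig, either way round below 0.035 rad and angle between cell's own z axis and vertical below 0.03 rad and contact force between cell and jig above 10 N and value of joint handle below 0.6 rad), for 0.2 s.
2. the handle is past the dead point at its stop, pressed with more than 10 N, and the pad presses on the cell (value of joint handle above 1.02 rad and contact force between pad and cell above 8 N and contact force between the fingers and jig above 10 N), for 0.2 s.
At the end, for the whole second after the job is handed in: The cell is flat on the plate within 2 mm of its home in x and y and within 2 degrees of square to the fences, the handle is past the dead point and at its stop (joint above 1.02 rad), the pad presses on the cell with more than 8 N, and all is at rest (x of cell in the frame of home between -0.002 and 0.002 m and y of cell in the frame of home between -0.002 and 0.002 m and z of cell in the frame of home between -0.003 and 0.003 m and angle between the x axis of cell and the x axis of jig, either way round below 0.035 rad and angle between cell's own z axis and vertical below 0.03 rad and value of joint handle above 1.02 rad and contact force between pad and cell above 8 N and linear speed of cell below 0.01 m/s and velocity of joint handle between -0.05 and 0.05 rad/s); the robot touches nothing.
It fails at once if the robot pushes or squeezes the cell with more than 30 N (contact force between any of the fingers, the arm and cell above 30 N).
It fails at once if the robot pushes the handle or the jig with more than 30 N (contact force between any of the fingers, the arm and jig above 30 N).
It fails at once if a bystander is moved by more than 15 mm (distance of any of media_bottle, spares_tray, spare_cell, tube_rack, tip_box, jar, spanner, beaker from where it was at the start of the episode above 0.015 m).
It also fails if it takes over 72 s, if anything falls off the work surface, if the arm or the gripper's body presses on something with over 40 N, if the wrist force passes 120 N, or if a joint passes its speed limit or range.

## Working session

There is one attempt and no reset: what is moved stays moved. The work goes in short steps, Python scripts to look and compute and a tool call to move; the robot and the scene stay as the last step left them, time stands still between calls to the robot, and variables do not carry over. Pictures are saved under pics/ and viewed, at most 10 in all, crops included, and the job is handed in when it is done.

Besides the shell and the picture viewer there is one more tool, called after ">>>" in YAML: its name, and indented under it one key for each argument. drive_tool: Moves the arm, as the interface text tells. Its arguments: {"type":"object","properties":{"slide":{"type":"array","items":{"type":"array","items":{"type":"number"}}},"dr":{"type":"array","items":{"type":"array","items":{"type":"number"}}},"gripper":{"type":"number"},"newtons":{"type":"number"}},"required":["slide","dr"]}

```bash
mkdir -p pics; ls
cat > h.py <<'E'
import numpy as np, cv2
from station import bot, cams, close_job
def shot(n):
    d=cams.get_image(n); return d
def f(d): return d["image"].shape[0]/2/np.tan(np.radians(d["vertical_fov"])/2)
def ray(d,u,v,z):
    V=np.array(d["view"]);R=V[:3,:3];t=V[:3,3];c=-R.T@t
    r=R.T@np.array([(u-d["cx"])/f(d),(v-d["cy"])/f(d),1.]); s=(z-c[2])/r[2]; return c+s*r
def proj(d,p):
    V=np.array(d["view"]);q=V[:3,:3]@np.array(p)+V[:3,3]; return q[:2]/q[2]*f(d)+[d["cx"],d["cy"]]
E
python3 - <<'E'
from h import *
import pickle
for n in("scene","top"):
    d=shot(n); pickle.dump(d,open(n+".pkl","wb"))
    cv2.imwrite(f"pics/{n}.png",cv2.resize(d["image"][:,:,::-1],(800,600)))
    print(n,d["vertical_fov"],d["cx"],d["cy"],np.round(d["view"],3).tolist())
print(bot.state())
E
```

```text
pics
scene 54.664033565149 252.800645035293 192.83138878297305 [[0.402, 0.916, 0.005, -224.566], [0.792, -0.345, -0.503, -379.913], [-0.459, 0.206, -0.864, 1490.928], [0.0, 0.0, 0.0, 1.0]]
top 51.2538549945642 246.68424290782428 190.62050261161778 [[0.064, -0.998, 0.002, -36.963], [-0.976, -0.063, -0.209, 554.962], [0.209, 0.012, -0.978, 1313.908], [0.0, 0.0, 0.0, 1.0]]
{'time_s': 0.1, 'joints': array([-78.70758083,  34.38113784,  -0.14598974,  91.67477186,
         0.10365759,  54.02552189,  -4.57367047]), 'qd': array([ 0.04700641, -0.20856775, -0.11942138, -0.081212  ,  0.01074597,
       -0.00601141, -0.09958968]), 'effort': array([ 5.63378620e-03, -7.66553521e+01,  1.50273811e+00, -2.52939928e+01,
       -5.22427575e-02,  1.36415038e-02,  6.32928572e-05]), 'position': array([195.92273983, 697.57467151, 217.8409018 ]), 'eef_rot': array([-1.79919066e+02,  7.84044435e-03,  1.64315410e+02]), 'wrist_force': array([ 0.19771817, -0.36386981,  0.1309748 ]), 'moment': array([ 0.00346976,  0.07062511, -0.02110542]), 'grip_force': 0.0, 'finger_gap': 0.998820041979595}
```

View pics/scene.png

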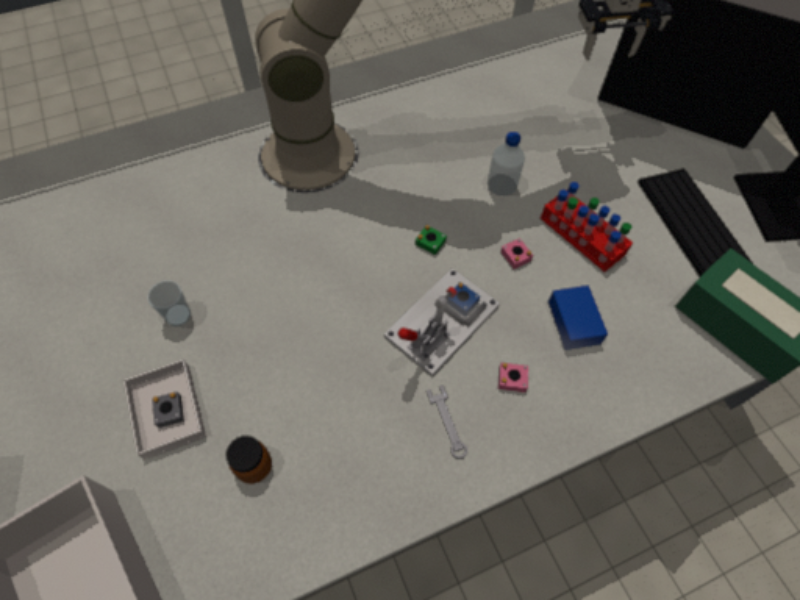

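View pics/top.png

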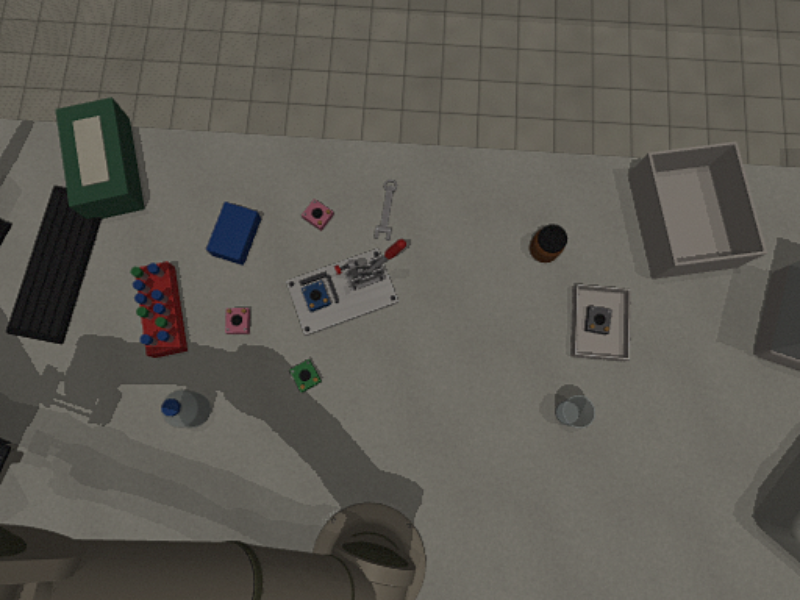

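Scene shot: the jig is around (440,320), with a red handle at (408,334) and the cell at (463,298). Top shot: the jig is at (343,290), the cell at (316,295), and the handle at (395,248). Candidates for the cell in the top shot:
- Blue (316,295), on the jig plate: this fits (blue, on the plate, by the fences).
- Green (305,375) and pink (317,213), (237,320): look-alikes.
- Grey (599,319): the spare in the tray.
- Blue tip box (235,232).

I'll confirm in enlarged crops.

Run:
```python
from h import *
import pickle
for n,(x,y,w,h) in dict(top=(175,140,100,75),scene=(240,165,88,66)).items():
    d=pickle.load(open(n+".pkl","rb")); c=d["image"][y:y+h,x:x+w,::-1]
    c=cv2.convertScaleAbs(c,alpha=1.3)
    cv2.imwrite(f"pics/{n}c.png",cv2.resize(c,(800,600),interpolation=cv2.INTER_CUBIC))
```

```text
(no output)
```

View pics/topc.png

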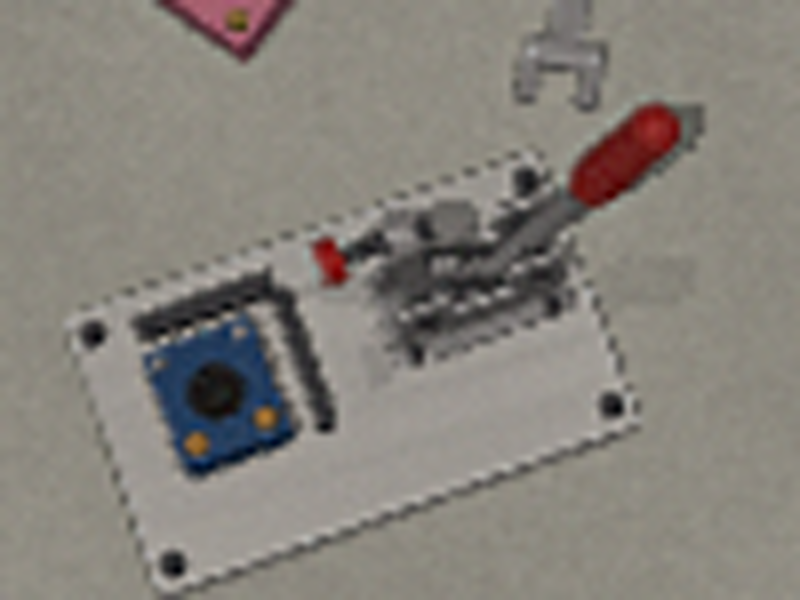

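View pics/scenec.png

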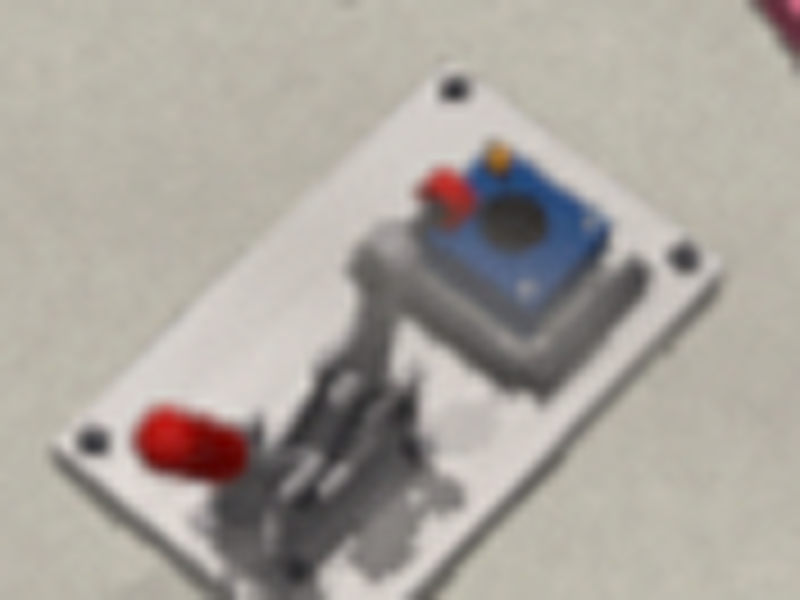

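The crops confirm it: a blue cell with brass ports on the plate (top crop, disc (216,388), ports (197,443) and (265,417)). The far fence lies above it and the clamp-side fence to its right. The pad at (330,262) and the arm are raised, so the clamp is open. The handle grip runs (590,190) to (660,125).

```bash
cat > meas.py <<'E'
from h import *
import sys
def blobs(m,off,w=None,amin=2):
    n,l,s,c=cv2.connectedComponentsWithStats(m.astype(np.uint8)); return [(s[i,4],*np.round(c[i]+off,2)) for i in range(1,n) if s[i,4]>=amin]
def meas(d,box,K=8):
    x,y,w,h=box; c=cv2.resize(d["image"][y:y+h,x:x+w],(w*K,h*K),interpolation=cv2.INTER_CUBIC)
    hsv=cv2.cvtColor(c,cv2.COLOR_RGB2HSV); g=hsv[...,2]; H=hsv[...,0];S=hsv[...,1]
    px=lambda p:(np.array(p)+.5)/K-.5+[x,y]
    out={}
    def comps(m,a,b):
        n,l,s,ce=cv2.connectedComponentsWithStats(m.astype(np.uint8)); return [(int(s[i,4]),px(ce[i]),ce[i]) for i in range(1,n) if a<=s[i,4]<=b]
    blue=(H>95)&(H<130)&(S>90)
    cs=cv2.findContours(blue.astype(np.uint8),cv2.RETR_EXTERNAL,cv2.CHAIN_APPROX_NONE)[0]; cc=max(cs,key=cv2.contourArea)
    fill=cv2.drawContours(np.zeros_like(g),[cv2.convexHull(cc)],-1,1,-1)>0
    out["blue_hull"]=cv2.minAreaRect(cc)
    out["disc"]=comps((g<70)&fill&~blue,300,9000)
    out["ports"]=comps((H>10)&(H<28)&(S>110)&(g>80)&cv2.dilate(fill.astype(np.uint8),np.ones((15,15)))>0,60,2500)
    out["bolts"]=comps((g<75)&~fill,120,1500)
    out["red"]=comps(((H<8)|(H>172))&(S>150),100,20000)
    return out
E
python3 - <<'E'
from meas import *
import pickle
for n,b in dict(top=(175,140,100,75),scene=(240,165,88,66)).items():
    d=pickle.load(open(n+".pkl","rb")); o=meas(d,b)
    print(n)
    for k,z in dict(disc=39,ports=47,bolts=17,red=60).items():
        for a,p,ce in o[k]: print(k,a,ce.round(),ray(d,*p,z)[:2].round(1))
E
```

```text
top
disc 2333 [216. 392.] [557.7 156.7]
disc 360 [269. 418.] [547.7 132.6]
ports 258 [265. 417.] [546.  133.5]
ports 295 [196. 444.] [532.6 162. ]
bolts 1499 [233.  28.] [731.3 166.8]
bolts 212 [552.  67.] [722.  21.]
bolts 168 [590. 103.] [706.    2.8]
bolts 592 [603. 146.] [686.2  -4.5]
bolts 707 [528. 182.] [667.5  28. ]
bolts 1053 [368. 248.] [632.3  97.6]
bolts 526 [ 93. 334.] [584.9 216.1]
bolts 470 [612. 405.] [567.5 -15.7]
bolts 574 [255. 444.] [540.  140.2]
bolts 519 [173. 564.] [484.1 171.3]
red 5380 [625. 155.] [669.8 -14.7]
red 787 [332. 261.] [614.2 109.1]
scene
disc 2095 [453. 195.] [556.9 158.3]
ports 168 [439. 142.] [535.2 161.6]
bolts 190 [400.  79.] [484.4 172. ]
bolts 604 [508. 243.] [575.9 176.8]
bolts 233 [602. 227.] [585.2 216.8]
bolts 965 [547. 260.] [590.  187.9]
bolts 147 [329. 251.] [549.4 106.2]
bolts 298 [453. 278.] [581.9 148. ]
bolts 253 [ 82. 389.] [567.9 -14.5]
red 717 [397. 169.] [546.8 135. ]
red 3967 [169. 393.] [603.1   7.4]
```

```bash
cat > go.py <<'E'
from h import *
from scipy.spatial.transform import Rotation as R
YAW=23.8; c,s=np.cos(np.radians(YAW)),np.sin(np.radians(YAW))
O=np.array([604.6,71.85,0]); J=np.array([[c,-s,0],[s,c,0],[0,0,1]])
RT=R.from_euler('xyz',[180,0,YAW+90],degrees=True)
def w(p): return O+J@np.array(p,float)
def jg(p): return J.T@(np.array(p)-O)
def to(p):
    st=bot.state(); R0=R.from_euler('xyz',st["eef_rot"],degrees=True)
    print("slide",(R0.inv().apply(w(p)-st["position"])).round(1).tolist(),"dr",np.degrees((R0.inv()*RT).as_rotvec()).round(2).tolist())
def info():
    st=bot.state(); print("t",round(st["time_s"],2),"jigTCP",jg(st["position"]).round(2),"F_jig",(J.T@st["wrist_force"]).round(2),"rot",st["eef_rot"].round(2),"gap",round(st["finger_gap"],3))
E
python3 - <<'E'
from go import *
import pickle
d=pickle.load(open("top.pkl","rb")); e=pickle.load(open("scene.pkl","rb"))
for n,p in dict(grip=(0,-93.8,147.3),pad=(0,30,145),clampf=(-5,60,29),farf=(28,89,29),c1=(-82,150,15),c2=(53,-75,15),home=(0,85,39)).items():
    print(n,((proj(d,w(p))+.5-[175,140])*8).round(),((proj(e,w(p))+.5-[240,165])*(800/88)).round())
to((-72,97,190)); info()
E
```

```text
grip [623. 159.] [189. 447.]
pad [336. 261.] [439. 204.]
clampf [295. 361.] [454. 309.]
farf [208. 315.] [575. 312.]
c1 [160. 599.] [446.  59.]
c2 [539. 150.] [330. 678.]
home [235. 365.] [511. 260.]
slide [-445.4, -462.8, 28.6] dr [-0.07, 0.04, 50.52]
t 0.1 jigTCP [-121.41  737.43  217.84] F_jig [ 0.03 -0.41  0.13] rot [-1.7992e+02  1.0000e-02  1.6432e+02] gap 0.999
```

The model agrees with both views: grip, pad, fences and plate corners land within about 1–2 mm. Moving now.

>>> drive_tool:
  slide:
    - [-445, -463, 15]
    - [-445, -463, 15]
    - [-445, -463, 15]
    - [-445, -463, 15]
    - [-445, -463, 15]
    - [-445, -463, 15]
    - [-445, -463, 15]
    - [-445, -463, 15]
  dr:
    - [0, 0, 50.5]
    - [0, 0, 50.5]
    - [0, 0, 50.5]
    - [0, 0, 50.5]
    - [0, 0, 50.5]
    - [0, 0, 50.5]
    - [0, 0, 50.5]
    - [0, 0, 50.5]
  gripper: 0
  newtons: 20

```text
time_s: 0.9
position: [385.2, 343.7, 209.2]
eef_rot: [-180.0, 0.0, 113.8]
wrist_force: [1.1, 0.7, 0.2]
finger_gap: 0.362
grip_force: 0.0
```

```bash
python3 -c "
from go import *
to((-72,97,190)); info()"
```

```text
slide [-240.3, 18.8, 19.2] dr [-0.0, 0.01, 0.03]
t 0.9 jigTCP [-90.98 337.28 209.18] F_jig [1.29 0.21 0.2 ] rot [-1.8000e+02  1.0000e-02  1.1383e+02] gap 0.362
```

>>> drive_tool:
  slide:
    - [-230, 18, 20]
    - [-230, 18, 20]
    - [-230, 18, 20]
    - [-230, 18, 20]
    - [-230, 18, 20]
    - [-230, 18, 20]
    - [-230, 18, 20]
    - [-230, 18, 20]
  dr:
    - [0, 0, 0]
    - [0, 0, 0]
    - [0, 0, 0]
    - [0, 0, 0]
    - [0, 0, 0]
    - [0, 0, 0]
    - [0, 0, 0]
    - [0, 0, 0]

```text
time_s: 1.7
position: [493.6, 143.5, 189.2]
eef_rot: [-180.0, -0.0, 113.9]
wrist_force: [0.6, -0.5, -0.3]
finger_gap: 0.003
grip_force: 0.0
```

```bash
python3 -c "
from go import *
to((-72,97,21)); info()"
```

```text
slide [-13.5, 0.7, 168.2] dr [-0.02, -0.03, 0.1]
t 1.7 jigTCP [-72.61 110.38 189.17] F_jig [ 0.36 -0.66 -0.32] rot [-1.7998e+02 -3.0000e-02  1.1390e+02] gap 0.003
```

>>> drive_tool:
  slide:
    - [-13, 0, 50]
    - [-13, 0, 95]
    - [-13, 0, 130]
    - [-13, 0, 150]
    - [-13, 0, 160]
    - [-13, 0, 164]
    - [-13, 0, 166]
    - [-13, 0, 166]
  dr:
    - [0, 0, 0]
    - [0, 0, 0]
    - [0, 0, 0]
    - [0, 0, 0]
    - [0, 0, 0]
    - [0, 0, 0]
    - [0, 0, 0]
    - [0, 0, 0]

```text
time_s: 2.5
position: [499.9, 131.0, 24.1]
eef_rot: [179.9, 0.0, 113.8]
wrist_force: [0.2, 0.1, 0.2]
finger_gap: 0.006
grip_force: 0.0
```

```bash
python3 -c "
from go import *
to((-56,97,22)); info()"
```

```text
slide [0.6, 16.0, 2.1] dr [0.08, 0.0, 0.05]
t 2.5 jigTCP [-71.99  96.35  24.07] F_jig [0.18 0.01 0.23] rot [179.92   0.   113.85] gap 0.006
```

>>> drive_tool:
  slide:
    - [0, 6, 1]
    - [0, 11, 1]
    - [0, 14, 1]
    - [0, 17, 1]
    - [0, 19, 1]
    - [0, 21, 1]
    - [0, 23, 1]
    - [0, 24, 1]
  dr:
    - [0, 0, 0]
    - [0, 0, 0]
    - [0, 0, 0]
    - [0, 0, 0]
    - [0, 0, 0]
    - [0, 0, 0]
    - [0, 0, 0]
    - [0, 0, 0]

```text
time_s: 3.3
position: [521.0, 139.9, 22.2]
eef_rot: [-179.9, -0.0, 113.8]
wrist_force: [-1.8, -0.8, 1.7]
finger_gap: 0.006
grip_force: 1.2
```

```bash
cat > see.py <<'E'
from go import *
from meas import meas
import sys
info()
def look(name=None):
    d=shot("top"); o=meas(d,(175,140,100,75))
    for k,z in (("disc",39),("ports",47)):
        for a,p,ce in o[k]: print(k,a,jg(ray(d,*p,z))[:2].round(1))
    if name: cv2.imwrite(f"pics/{name}.png",cv2.resize(cv2.convertScaleAbs(d["image"][140:215,175:275,::-1],alpha=1.3),(800,600),interpolation=cv2.INTER_CUBIC))
look(sys.argv[1] if len(sys.argv)>1 else None)
E
python3 see.py
```

```text
t 3.3 jigTCP [-49.04  96.06  22.22] F_jig [-1.94  0.03  1.71] rot [-1.7994e+02 -1.0000e-02  1.1381e+02] gap 0.006
```

>>> drive_tool:
  slide:
    - [0, 1, 0]
    - [0, 2, 0]
    - [0, 2.5, 0]
    - [0, 2.5, 0]
  dr:
    - [0, 0, 0]
    - [0, 0, 0]
    - [0, 0, 0]
    - [0, 0, 0]

```text
time_s: 3.75
position: [524.1, 141.3, 22.3]
eef_rot: [180.0, 0.0, 113.8]
wrist_force: [-1.4, 0.5, 0.2]
finger_gap: 0.003
grip_force: 0.2
```

>>> drive_tool:
  slide:
    - [0, 0.5, 0]
    - [0, 1, 0]
    - [0, 1, 0]
  dr:
    - [0, 0, 0]
    - [0, 0, 0]
    - [0, 0, 0]

```text
time_s: 4.05
position: [524.7, 141.6, 22.3]
eef_rot: [180.0, 0.0, 113.8]
wrist_force: [-0.1, 0.0, 0.2]
finger_gap: 0.005
grip_force: 0.4
```

>>> drive_tool:
  slide:
    - [0, 0.5, 0]
    - [0, 1, 0]
    - [0, 1, 0]
  dr:
    - [0, 0, 0]
    - [0, 0, 0]
    - [0, 0, 0]

```text
time_s: 4.35
position: [525.7, 142.0, 22.3]
eef_rot: [180.0, 0.0, 113.8]
wrist_force: [-0.9, -0.5, -0.6]
finger_gap: 0.005
grip_force: 0.3
```

>>> drive_tool:
  slide:
    - [0, 0.5, 0]
    - [0, 1, 0]
    - [0, 1, 0]
  dr:
    - [0, 0, 0]
    - [0, 0, 0]
    - [0, 0, 0]

```text
time_s: 4.65
position: [526.0, 142.2, 22.3]
eef_rot: [-179.9, -0.0, 113.8]
wrist_force: [-2.8, -1.3, 1.3]
finger_gap: 0.004
grip_force: 1.5
```

```bash
python3 see.py push1
```

```text
t 4.65 jigTCP [-43.55  96.05  22.27] F_jig [-3.13 -0.05  1.27] rot [-179.95   -0.    113.81] gap 0.004
```

View pics/push1.png

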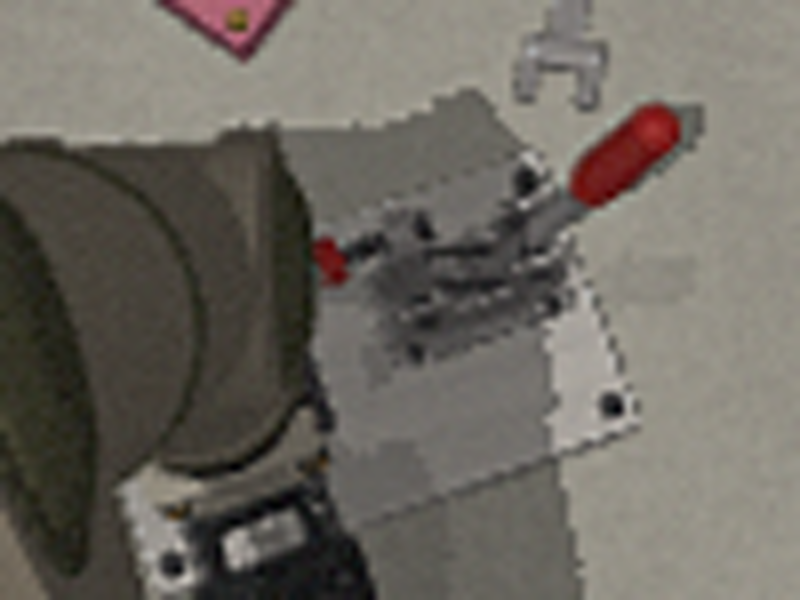

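The arm hides the cell from the top camera (fingers near (180,590), cell not visible), so I'll continue by force.

>>> drive_tool:
  slide:
    - [0, 0.5, 0]
    - [0, 1, 0]
    - [0, 1, 0]
  dr:
    - [0, 0, 0]
    - [0, 0, 0]
    - [0, 0, 0]

```text
time_s: 5.0
position: [526.1, 142.2, 22.3]
eef_rot: [-179.9, -0.0, 113.8]
wrist_force: [-6.3, -2.4, 4.6]
finger_gap: 0.009
grip_force: 3.2
```

>>> drive_tool:
  slide:
    - [0, 0.5, 0]
    - [0, 1, 0]
    - [0, 1, 0]
  dr:
    - [0, 0, 0]
    - [0, 0, 0]
    - [0, 0, 0]

```text
time_s: 5.3
position: [526.1, 142.2, 22.2]
eef_rot: [-179.8, -0.0, 113.8]
wrist_force: [-7.2, -3.5, 6.3]
finger_gap: 0.003
grip_force: 4.5
```

>>> drive_tool:
  slide:
    - [0, 1, 0]
    - [0, 1, 0]
    - [0, 1, 0]
  dr:
    - [0, 0, 0]
    - [0, 0, 0]
    - [0, 0, 0]

```text
time_s: 5.6
position: [526.0, 142.2, 22.2]
eef_rot: [-179.7, -0.0, 113.8]
wrist_force: [-10.0, -4.4, 9.8]
finger_gap: 0.009
grip_force: 5.8
```

>>> drive_tool:
  slide:
    - [0, -8, 0]
    - [0, -18, 0]
    - [20, -20, 0]
    - [45, -20, 0]
    - [50, 0, 0]
    - [50, 30, 0]
    - [50, 44, 0]
    - [50, 44, 0]
  dr:
    - [0, 0, 0]
    - [0, 0, 0]
    - [0, 0, 0]
    - [0, 0, 0]
    - [0, 0, 0]
    - [0, 0, 0]
    - [0, 0, 0]
    - [0, 0, 0]

```text
time_s: 6.4
position: [551.3, 208.3, 22.4]
eef_rot: [179.8, 0.0, 113.9]
wrist_force: [-0.1, 0.1, 0.3]
finger_gap: 0.008
grip_force: 0.0
```

```bash
python3 -c "
from go import *
to((0,131,22)); info()
from meas import meas
d=shot('scene'); o=meas(d,(240,165,88,66))
for k,z in (('disc',39),('ports',47)):
    for a,p,ce in o[k]: print(k,a,jg(ray(d,*p,z))[:2].round(1))
cv2.imwrite('pics/s2.png',cv2.resize(d['image'][165:231,240:328,::-1],(800,600),interpolation=cv2.INTER_CUBIC))
"
```

```text
slide [-15.4, -6.3, 0.3] dr [0.19, 0.01, 0.05]
t 6.4 jigTCP [  6.27 146.37  22.36] F_jig [-0.04  0.1   0.32] rot [1.7981e+02 1.0000e-02 1.1385e+02] gap 0.008
disc 2316 [ 0.6 98.5]
```

View pics/s2.png

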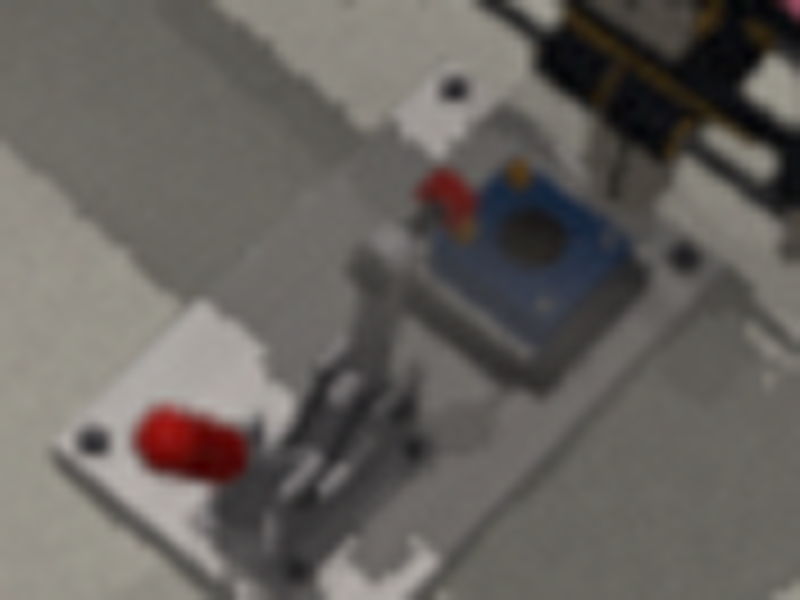

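The cell now lies against the far fence (disc at (533,237)) and still about 13 mm from the clamp-side fence. The fingers are on its +y side at (630,165).

>>> drive_tool:
  slide:
    - [-8, -3, 0]
    - [-14, -3, 0]
    - [-17, -3, 0]
    - [-19, -3, 0]
    - [-21, -3, 0]
    - [-23, -3, 0]
    - [-25, -3, 0]
    - [-26, -3, 0]
  dr:
    - [0, 0, 0]
    - [0, 0, 0]
    - [0, 0, 0]
    - [0, 0, 0]
    - [0, 0, 0]
    - [0, 0, 0]
    - [0, 0, 0]
    - [0, 0, 0]

```text
time_s: 7.25
position: [556.5, 182.3, 22.2]
eef_rot: [-180.0, -0.0, 113.8]
wrist_force: [-5.3, 6.1, 1.8]
finger_gap: 0.003
grip_force: 3.4
```

```bash
cat > sc.py <<'E'
from go import *
from meas import meas
import sys
info()
d=shot('scene'); o=meas(d,(240,165,88,66))
for k,z in (('disc',39),('ports',47)):
    for a,p,ce in o[k]: print(k,a,jg(ray(d,*p,z))[:2].round(1))
if len(sys.argv)>1: cv2.imwrite(f'pics/{sys.argv[1]}.png',cv2.resize(d['image'][165:231,240:328,::-1],(800,600),interpolation=cv2.INTER_CUBIC))
E
python3 sc.py
```

```text
t 7.25 jigTCP [  0.55 120.43  22.21] F_jig [-2.39  7.77  1.76] rot [-1.7996e+02 -4.0000e-02  1.1382e+02] gap 0.003
disc 1030 [-1.2 95. ]
```

>>> drive_tool:
  slide:
    - [-0.5, 0, 0]
    - [-1, 0, 0]
    - [-1, 0, 0]
  dr:
    - [0, 0, 0]
    - [0, 0, 0]
    - [0, 0, 0]

```text
time_s: 7.6
position: [556.5, 182.3, 22.2]
eef_rot: [-179.9, -0.1, 113.9]
wrist_force: [-5.3, 5.1, 1.5]
finger_gap: 0.006
grip_force: 3.4
```

```bash
python3 sc.py s3
```

```text
t 7.6 jigTCP [  0.53 120.46  22.23] F_jig [-2.8   6.83  1.49] rot [-1.7994e+02 -9.0000e-02  1.1388e+02] gap 0.006
disc 1130 [-2.3 94. ]
```

View pics/s3.png

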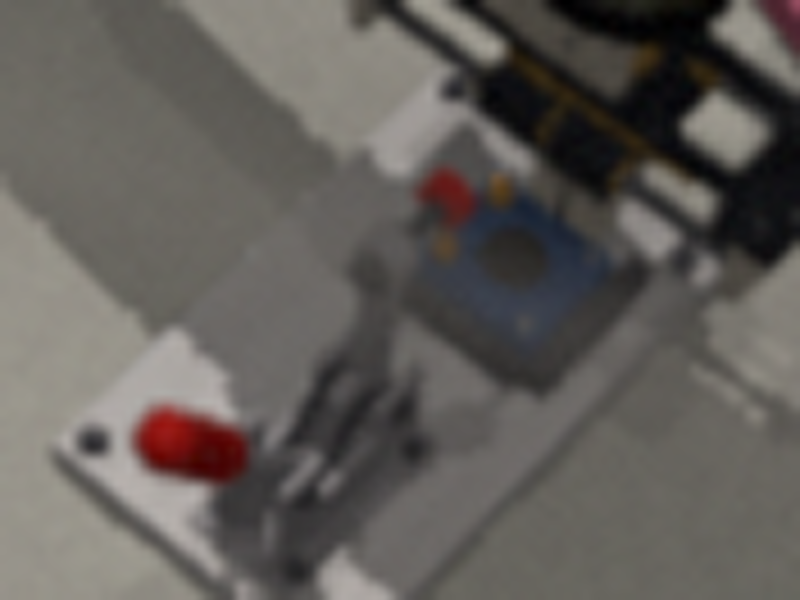

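The cell is almost home: disc at (515,255), with about (511,260) expected. I'll press harder in y.

>>> drive_tool:
  slide:
    - [-0.5, 0.3, 0]
    - [-1, 0.5, 0]
    - [-1.5, 0.5, 0]
    - [-1.5, 0.5, 0]
  dr:
    - [0, 0, 0]
    - [0, 0, 0]
    - [0, 0, 0]
    - [0, 0, 0]

```text
time_s: 8.05
position: [556.5, 182.2, 22.2]
eef_rot: [-179.9, -0.2, 113.9]
wrist_force: [-8.7, 8.0, 3.0]
finger_gap: 0.004
grip_force: 5.5
```

```bash
python3 sc.py
```

```text
t 8.05 jigTCP [  0.53 120.42  22.23] F_jig [-4.69 10.81  3.03] rot [-1.7988e+02 -1.7000e-01  1.1394e+02] gap 0.004
disc 1215 [-0.4 94.6]
```

>>> drive_tool:
  slide:
    - [-0.7, 0.5, 0]
    - [-1.5, 0.5, 0]
    - [-1.5, 0.5, 0]
    - [-1.5, 0.5, 0]
    - [-1.5, 0.5, 0]
    - [-1.5, 0.5, 0]
    - [-1.5, 0.5, 0]
    - [-1.5, 0.5, 0]
  dr:
    - [0, 0, 0]
    - [0, 0, 0]
    - [0, 0, 0]
    - [0, 0, 0]
    - [0, 0, 0]
    - [0, 0, 0]
    - [0, 0, 0]
    - [0, 0, 0]

```text
time_s: 8.9
position: [556.5, 182.2, 22.2]
eef_rot: [-179.8, -0.3, 114.0]
wrist_force: [-11.0, 11.3, 5.1]
finger_gap: 0.005
grip_force: 7.6
```

```bash
python3 -c "
from go import *
info()"
```

```text
t 8.9 jigTCP [  0.53 120.4   22.22] F_jig [-5.49 14.72  5.07] rot [-179.81   -0.26  114.01] gap 0.005
```

>>> drive_tool:
  slide:
    - [10, 0, 0]
    - [30, 0, -1]
    - [35, 0, -40]
    - [60, 0, -90]
    - [110, 0, -110]
    - [150, -30, -110]
    - [180, -60, -110]
    - [200, -60, -110]
  dr:
    - [0, 0, 0]
    - [0, 0, 0]
    - [0, 0, 0]
    - [0, 0, 0]
    - [0, 0, 0]
    - [0, 0, 0]
    - [0, 0, 0]
    - [0, 0, 0]

```text
time_s: 9.7
position: [419.8, 338.6, 132.7]
eef_rot: [-179.9, -0.0, 114.0]
wrist_force: [-0.1, 0.2, 0.0]
finger_gap: 0.007
grip_force: 0.0
```

```bash
python3 sc.py s4; python3 see.py
```

```text
t 9.7 jigTCP [-61.44 318.6  132.67] F_jig [0.03 0.25 0.02] rot [-1.7994e+02 -4.0000e-02  1.1398e+02] gap 0.007
disc 1953 [-0.1 88.2]
ports 131 [-17.   99.2]
t 9.75 jigTCP [-59.12 321.61 132.68] F_jig [0.67 3.59 0.46] rot [ 1.7994e+02 -1.2000e-01  1.1412e+02] gap 0.01
disc 2291 [ 0.4 84.8]
disc 314 [-18.4 102.2]
ports 316 [-20.2  69.2]
ports 316 [-20.  100.8]
```

View pics/s4.png

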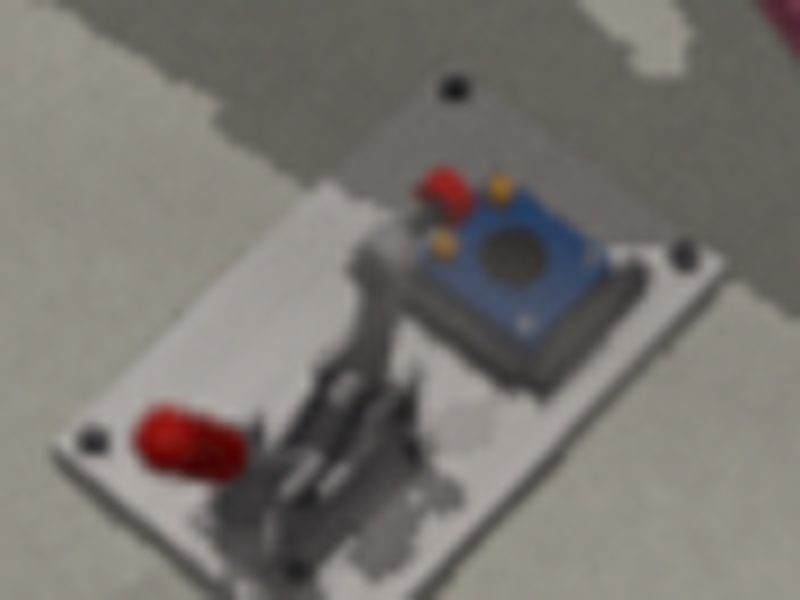

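The scene and top shots show the cell square in the corner: disc at jig (0.4, 84.8), ports at (-20, 69) and (-20, 101), against (0, 85), (-20, 69) and (-20, 101) ideal. It's home after a held press of about 15 N. On to the handle.

>>> drive_tool:
  slide:
    - [0, 0, -40]
    - [-30, 10, -75]
    - [-80, 20, -80]
    - [-130, 30, -80]
    - [-180, 40, -80]
    - [-230, 50, -80]
    - [-280, 59, -80]
    - [-300, 59, -80]
  dr:
    - [0, 0, 0]
    - [0, 0, 0]
    - [0, 0, 0]
    - [0, 0, 0]
    - [0, 0, 0]
    - [0, 0, 0]
    - [0, 0, 0]
    - [0, 0, 0]

```text
time_s: 10.6
position: [602.5, 80.1, 212.8]
eef_rot: [179.9, 0.2, 113.4]
wrist_force: [-0.3, 0.4, 0.1]
finger_gap: 0.007
grip_force: 0.0
```

```bash
python3 -c "
from go import *
info(); to((0,-60,200))"
```

```text
t 10.6 jigTCP [  1.42   8.44 212.81] F_jig [-0.13  0.53  0.1 ] rot [179.86   0.22 113.43] gap 0.007
slide [-68.4, -1.0, 13.1] dr [0.14, 0.22, -0.37]
```

>>> drive_tool:
  slide:
    - [-30, 0, 0]
    - [-60, 0, 0]
    - [-68, 0, 10]
    - [-68, 0, 25]
    - [-68, 0, 35]
    - [-68, 0, 35]
  dr:
    - [0, 0, 0]
    - [0, 0, 0]
    - [0, 0, 0]
    - [0, 0, 0]
    - [0, 0, 0]
    - [0, 0, 0]

```text
time_s: 11.2
position: [625.6, 24.7, 175.6]
eef_rot: [-179.9, -0.0, 113.8]
wrist_force: [0.3, -0.6, -0.2]
finger_gap: 0.005
grip_force: 0.0
```

```bash
cat > arc.py <<'E'
from go import *
import sys
info(); st=bot.state(); p0=st["position"]; R0=R.from_euler('xyz',st["eef_rot"],degrees=True)
for h in np.arange(float(sys.argv[1]),float(sys.argv[2])+.01,float(sys.argv[3])):
    a=1.07-h; s=97; t=w((0,-52-s*np.cos(a)+11*np.sin(a)+10*min(1,a*2),71+s*np.sin(a)+11*np.cos(a)))
    print(round(h,2),R0.inv().apply(t-p0).round(1).tolist())
E
python3 arc.py 0 0.72 0.12
```

```text
t 11.2 jigTCP [ 1.6000e-01 -5.1630e+01  1.7558e+02] F_jig [ 0.01 -0.64 -0.2 ] rot [-1.7986e+02 -3.0000e-02  1.1381e+02] gap 0.005
0.0 [-27.3, -0.1, 14.2]
0.12 [-37.9, -0.1, 19.3]
0.24 [-47.7, -0.1, 25.6]
0.36 [-56.8, -0.1, 33.0]
0.48 [-64.9, -0.1, 41.4]
0.6 [-72.5, -0.0, 50.8]
0.72 [-80.8, -0.0, 60.9]
```

>>> drive_tool:
  slide:
    - [-10, 0, 12]
    - [-20, 0, 14]
    - [-27, 0, 14.5]
    - [-32.5, 0, 17]
    - [-38, 0, 19.5]
    - [-43, 0, 22.5]
    - [-48, 0, 26]
    - [-48, 0, 26]
  dr:
    - [0, 0, 0]
    - [0, 0, 0]
    - [0, 0, 0]
    - [0, 0, 0]
    - [0, 0, 0]
    - [0, 0, 0]
    - [0, 0, 0]
    - [0, 0, 0]

```text
time_s: 12.0
position: [646.0, -20.1, 150.9]
eef_rot: [-180.0, 0.0, 113.8]
wrist_force: [0.2, -0.3, 0.0]
finger_gap: 0.01
grip_force: 0.0
```

```bash
python3 arc.py 0.24 1.07 0.083; python3 sc.py s5
```

```text
t 12.0 jigTCP [   0.74 -100.87  150.86] F_jig [ 0.12 -0.34  0.03] rot [-1.7998e+02  3.0000e-02  1.1377e+02] gap 0.01
0.24 [1.5, -0.7, 0.9]
0.32 [-4.8, -0.7, 5.9]
0.41 [-10.7, -0.7, 11.4]
0.49 [-16.2, -0.7, 17.4]
0.57 [-21.1, -0.7, 23.9]
0.66 [-27.1, -0.7, 30.7]
0.74 [-32.6, -0.7, 37.9]
0.82 [-37.4, -0.7, 45.3]
0.9 [-41.6, -0.7, 53.0]
0.99 [-45.2, -0.7, 60.9]
1.07 [-48.1, -0.7, 68.9]
t 12.0 jigTCP [   0.74 -100.87  150.86] F_jig [ 0.12 -0.34  0.03] rot [-1.7998e+02  3.0000e-02  1.1377e+02] gap 0.01
disc 2267 [-0.2 87.4]
```

View pics/s5.png

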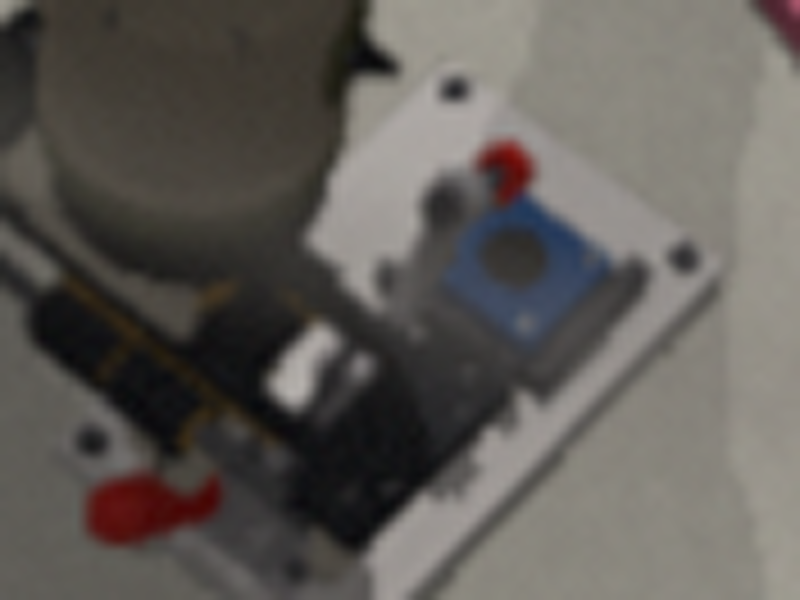

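The handle follows the fingertips (grip now at (140,505)), the pad swings over at (505,172), and the cell has stayed put. Continuing the arc.

>>> drive_tool:
  slide:
    - [-5, 0, 6]
    - [-8, 0, 8.5]
    - [-11, 0, 11.5]
    - [-13.5, 0, 14.5]
    - [-16, 0, 17.5]
    - [-19, 0, 21]
    - [-21.5, 0, 24]
    - [-24, 0, 27]
  dr:
    - [0, 0, 0]
    - [0, 0, 0]
    - [0, 0, 0]
    - [0, 0, 0]
    - [0, 0, 0]
    - [0, 0, 0]
    - [0, 0, 0]
    - [0, 0, 0]

```text
time_s: 12.85
position: [655.5, -41.4, 124.0]
eef_rot: [-180.0, -0.0, 113.8]
wrist_force: [0.5, 0.1, 0.4]
finger_gap: 0.003
grip_force: 0.1
```

```bash
python3 arc.py 0.57 1.07 0.05
```

```text
t 12.85 jigTCP [   0.91 -124.13  124.  ] F_jig [ 0.51 -0.14  0.43] rot [-179.99   -0.    113.81] gap 0.003
0.57 [2.3, -0.9, -3.2]
0.62 [-1.4, -0.9, 0.9]
0.67 [-4.9, -0.9, 5.1]
0.72 [-8.2, -0.9, 9.4]
0.77 [-11.3, -0.9, 13.8]
0.82 [-14.1, -0.9, 18.3]
0.87 [-16.8, -0.9, 22.9]
0.92 [-19.1, -0.9, 27.6]
0.97 [-21.3, -0.9, 32.4]
1.02 [-23.2, -0.9, 37.2]
1.07 [-24.9, -0.9, 42.0]
```

>>> drive_tool:
  slide:
    - [-3, -1, 3]
    - [-5, -1, 5.5]
    - [-7, -1, 8]
    - [-9, -1, 10.5]
    - [-11, -1, 13.5]
    - [-12.5, -1, 16]
    - [-14, -1, 18.5]
    - [-14, -1, 18.5]
  dr:
    - [0, 0, 0]
    - [0, 0, 0]
    - [0, 0, 0]
    - [0, 0, 0]
    - [0, 0, 0]
    - [0, 0, 0]
    - [0, 0, 0]
    - [0, 0, 0]

```text
time_s: 13.65
position: [659.8, -53.1, 105.5]
eef_rot: [-180.0, -0.1, 113.9]
wrist_force: [-2.0, 4.0, 3.0]
finger_gap: 0.001
grip_force: 2.0
```

```bash
python3 arc.py 0.77 1.07 0.05
```

```text
t 13.65 jigTCP [ 8.0000e-02 -1.3664e+02  1.0546e+02] F_jig [-0.24  4.45  3.04] rot [-1.7997e+02 -1.0000e-01  1.1386e+02] gap 0.001
0.77 [1.2, -0.1, -4.7]
0.82 [-1.6, -0.1, -0.2]
0.87 [-4.3, -0.1, 4.4]
0.92 [-6.6, -0.1, 9.1]
0.97 [-8.8, -0.1, 13.8]
1.02 [-10.7, -0.1, 18.6]
1.07 [-12.4, -0.1, 23.4]
```

>>> drive_tool:
  slide:
    - [-2, 0, 2.5]
    - [-4, 0, 5]
    - [-5.5, 0, 8]
    - [-7, 0, 11]
    - [-9, 0, 14]
    - [-10, 0, 17]
    - [-11, 0, 20]
    - [-11, 0, 20]
  dr:
    - [0, 0, 0]
    - [0, 0, 0]
    - [0, 0, 0]
    - [0, 0, 0]
    - [0, 0, 0]
    - [0, 0, 0]
    - [0, 0, 0]
    - [0, 0, 0]

```text
time_s: 14.45
position: [664.6, -65.1, 85.2]
eef_rot: [-180.0, 0.0, 113.8]
wrist_force: [-0.2, -0.1, -0.5]
finger_gap: 0.004
grip_force: 0.0
```

```bash
python3 arc.py 1.02 1.08 0.05
```

```text
t 14.45 jigTCP [  -0.4 -149.5   85.2] F_jig [-0.26  0.03 -0.5 ] rot [-1.7996e+02  2.0000e-02  1.1378e+02] gap 0.004
1.02 [2.2, 0.4, -1.6]
1.07 [0.5, 0.4, 3.2]
```

The force has dropped to zero, so the handle has passed its dead point and snapped to the stop. Now I'll bear down gently.

>>> drive_tool:
  slide:
    - [0, 0, 1]
    - [0, 0, 2]
    - [0, 0, 3]
    - [0, 0, 4]
    - [0, 0, 4]
    - [0, 0, 4]
  dr:
    - [0, 0, 0]
    - [0, 0, 0]
    - [0, 0, 0]
    - [0, 0, 0]
    - [0, 0, 0]
    - [0, 0, 0]

```text
time_s: 15.05
position: [664.8, -64.4, 82.4]
eef_rot: [180.0, 0.0, 113.8]
wrist_force: [-1.7, 0.7, 4.0]
finger_gap: 0.004
grip_force: 2.5
```

>>> drive_tool:
  slide:
    - [0, 0, 0.5]
    - [0, 0, 1]
    - [0, 0, 1.5]
    - [0, 0, 1.5]
  dr:
    - [0, 0, 0]
    - [0, 0, 0]
    - [0, 0, 0]
    - [0, 0, 0]

```text
time_s: 15.45
position: [664.9, -64.4, 82.0]
eef_rot: [179.9, -0.0, 113.8]
wrist_force: [-4.2, 0.2, 16.1]
finger_gap: 0.006
grip_force: 7.9
```

>>> drive_tool:
  slide:
    - [0, 0, 0.2]
    - [0, 0, 0.2]
    - [0, 0, 0.2]
    - [0, 0, 0.2]
    - [0, 0, 0.2]
    - [0, 0, 0.2]
    - [0, 0, 0.2]
    - [0, 0, 0.2]
  dr:
    - [0, 0, 0]
    - [0, 0, 0]
    - [0, 0, 0]
    - [0, 0, 0]
    - [0, 0, 0]
    - [0, 0, 0]
    - [0, 0, 0]
    - [0, 0, 0]

```text
time_s: 16.25
position: [664.9, -64.4, 81.9]
eef_rot: [179.9, -0.0, 113.8]
wrist_force: [-5.0, 1.1, 17.1]
finger_gap: 0.006
grip_force: 8.6
```

>>> drive_tool:
  slide:
    - [0, 0, -5]
    - [0, 0, -20]
    - [0, 0, -60]
    - [0, 0, -100]
    - [0, 0, -130]
    - [-40, 0, -140]
    - [-80, 0, -140]
    - [-80, 0, -140]
  dr:
    - [0, 0, 0]
    - [0, 0, 0]
    - [0, 0, 0]
    - [0, 0, 0]
    - [0, 0, 0]
    - [0, 0, 0]
    - [0, 0, 0]
    - [0, 0, 0]

```text
time_s: 17.05
position: [698.0, -144.3, 221.9]
eef_rot: [179.9, 0.3, 113.5]
wrist_force: [0.5, -0.6, -0.6]
finger_gap: 0.005
grip_force: 0.0
```

```bash
python3 sc.py s6; python3 see.py
```

```text
t 17.05 jigTCP [  -1.79 -235.41  221.88] F_jig [ 0.22 -0.7  -0.59] rot [179.95   0.29 113.47] gap 0.005
t 17.1 jigTCP [  -1.25 -232.18  221.02] F_jig [0.2  0.16 0.4 ] rot [1.7999e+02 1.2000e-01 1.1357e+02] gap 0.009
```

View pics/s6.png

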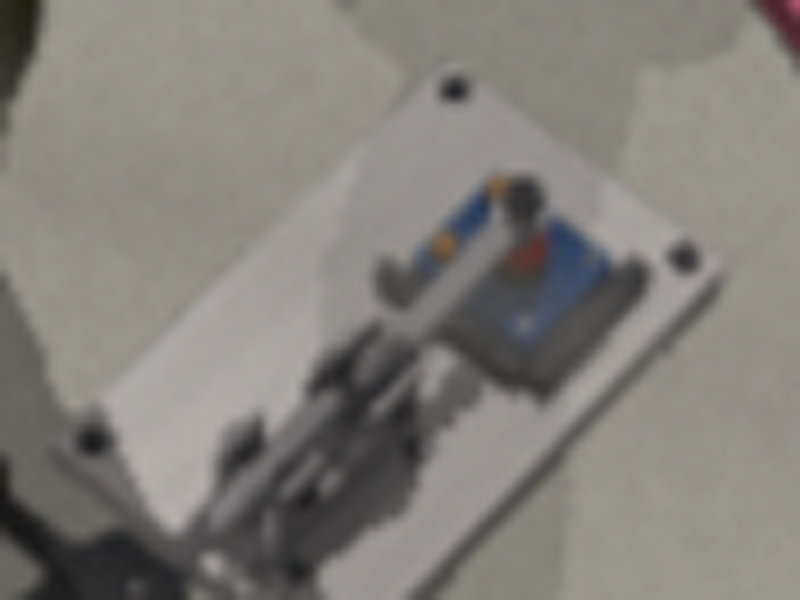

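The arm is level, the pad sits on the disc at (530,250), and the cell hasn't moved, with its ports still at (447,244) and (498,187). The handle is down and the robot is clear.

>>> drive_tool:
  slide:
    - [0, 0, 0]
    - [0, 0, 0]
    - [0, 0, 0]
    - [0, 0, 0]
  dr:
    - [0, 0, 0]
    - [0, 0, 0]
    - [0, 0, 0]
    - [0, 0, 0]

```text
time_s: 17.55
position: [697.0, -136.8, 220.1]
eef_rot: [180.0, -0.0, 113.9]
wrist_force: [-0.2, 0.4, 0.3]
finger_gap: 0.006
grip_force: 0.0
```

```bash
python3 -c "
from h import *
print(close_job())"
```

```text
the job is handed in; nothing more can be done
None
```

I pressed the cell home against both fences (about 11 N in x, 15 N in y), clamped it with the handle past its dead point, held at its stop with about 17 N, and handed the job in at about 17.6 s; `close_job()` returned no verdict.

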